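Clamp the dibber in the cam jig

TASK

Lay the square-sided wooden dibber on the jig between the cam knob and the fence, its flat butt end up against the end stop and its point out over the open end. Then turn the cam knob clockwise until its lobe bears on the dibber and holds it firmly against the fence, nipped up by feel but not so hard that it dents the soft wood, and let go. Leave the other things on the shelf where they are.

Things in the scene. Friction and masses are not known exactly. Their poses are not given: they have to be found in the camera images.
- jig: Plywood board 140 x 180 mm, 15 mm thick, screwed to the shelf. Origin on the shelf surface; in its frame the board spans x -80..60, y -115..65 mm, z up, top at z 15 mm. The channel for the dibber runs along jig y, between the cam knob (turning axis at x -33, y -50 mm) on its -x side and the dark wooden fence on its +x side. Its +y end is open.
- home (a point): Fixed mark on the jig at x 4, y 15, z 28 mm: dibber_grip lies here (x within a few mm) when the dibber lies in the channel with its butt at the end stop, point towards jig +y. Fingers have free space on both sides here. With the knob as found there is 6 to 14 mm more room than the dibber's width; a dibber centre line at jig x 4 mm goes in freely.
- end_stop (a point): Middle of the end stop's face (jig x 18, y -85 mm, 10 mm above the board), which looks to jig +y. The stop is a dark wooden block across the channel, jig x -12..48 mm, 20 mm high above the board.
- fence_limit (a point): Fixed mark on the jig: the nearest place the fence's face can have, jig x 19.5 mm, y -50 mm, 11 mm above the board. The fence is a dark wooden batten with two wing bolts, 58 mm along y (-79..-21), 23 mm thick, 22 mm high; its rubber face looks to jig -x, gives 1 mm per 25 N, and is set 0 to 6 mm farther in +x than this mark (differs each time, not measured).
- cam: Cam knob of pale wood: an eccentric disc (radius 24, 20 mm thick) with a grip bar over it. Origin on its vertical turning axis, at the board's top; x axis points along the bar to the lobe. Let a = angle of that axis from jig x: the disc reaches 24 + 12 cos(a) mm towards the fence. Found at a = 1.9 to 2.1; clockwise (from above) lowers a, limits 2.1 to 0; it clamps at a = 1.35 to 0.6 rad.
- disc_center (a point): Centre of the eccentric disc, 12 mm from the turning axis towards the lobe, 10 mm above the board. A good clamp is 6 to 24 N of lobe on dibber; over 35 N dents the wood. It turns with a drag of 0.1 N m or less, first pushing the dibber across to the fence; then the effort climbs steeply within 0.2 rad; 0.3 to 0.5 N m more than when turning freely gives 9 to 16 N. It stays where left.
- knob_grip (a point): Where to pinch the grip bar across its 14 mm width: on the turning axis, 49 mm above the board; axes as the cam knob (x along the bar). The bar is 60 long, 14 wide, and spans 30 to 60 mm above the board; the dibber's top is at 26 mm. Turning clockwise also drags the dibber towards the end stop.
- dibber_grip (a point): Holding point of the square-sided wooden dibber, on its centre line (13 mm above what it lies on), 100 mm from the flat butt end and 125 mm from the point. x points along the dibber towards the point. The grip part is 26 x 26 mm square and 140 mm long (x -100..40 mm), then an 85 mm round taper. About 100 g; centre of mass 20 mm towards the butt.
- dibber: The same dibber; origin directly under dibber_grip on its underside, same axes.
- t_dibber: Bystander: the other wooden dibber, round with a 110 mm cross handle (T shape), 200 mm long, lying; origin at its underside near mid-length, x towards its point.
- jar: Bystander: brown glass screw-lid jar, 72 mm wide, 85 mm high, standing; origin at the centre of its underside.
- spray: Bystander: white plastic spray bottle, 72 mm wide, 222 mm high, standing; origin at the centre of its underside.
- trowel: Bystander: aluminium trowel, 295 mm long, 70 mm wide, lying; origin at the tang on the underside, x towards the blade's tip.
Mind the look-alikes: they are no part of the job. Leave any turquoise look-alike of the dibber alone.

How it is judged:
By the outcome, as a careful person would: the job done as asked, in the order asked, and still so for the second after the job is handed in, with the robot touching nothing.
It also fails if it takes over 72 s, if anything falls off the work surface, if the arm or the gripper's body presses on something with over 40 N, if the wrist force passes 120 N, or if a joint passes its speed limit or range.

ROBOT

A 6-joint arm with a two-finger parallel gripper is mounted at the origin on the work surface. World frame = base frame: x ahead of the robot, y to its left, z up, the work surface at z = 0. Lengths are in m, angles in degrees, forces in N, time in s.
With the tool pointing down it reaches from about 0.325 to 0.9 m from the base axis. Payload 3.5 kg.
Tool frame: the origin (TCP) lies on the mounting face of the last link; the fingertips stand 173 mm ahead of it and the grasp point (between the pads) lies 155 mm ahead of it; z points along the fingers, y is the line along which they close (so a half turn about z gives the same grasp; the last joint's range is limited). The gripper opens to 85 mm and grips with 20 to 120 N. Pads are 22 mm wide; open, the fingers measure 114 mm over their backs; the gripper's body (76 mm by 85 mm) begins 54 mm behind the grasp point. The pads swing forward as they close: fully open they stand 13 mm farther back than shut.
Start: joints at [63.747, 15.837, -1.513, 72.651, 0, 84.076], TCP at [0.217, 0.586, 0.405] pointing down, gripper open.
Joint ranges: [-178.77, 178.77], [-48.84, 107.48], [-61.69, 71.31], [-111.58, 123.2], [-90, 87.43], [-180, 180]. Speed limits (degrees/s): [147.25, 147.25, 180, 180, 180, 180].

INTERFACE

Orientations are given as a 3x3 rotation matrix whose columns are the frame's x, y, z axes.
In Python, from station import env gives the robot as it stands.
- The arm moves only by the tool step_arm, never from a script. Its argument "series" is a list of rows, each a list of 5 numbers: the shift along the tool's x, y, z in cm, then the turn about the tool's z in degrees, then the closure, from 0 (fully open) to 1 (shut). In form: [[x, y, z, twist, grip], ...]. A call has 1 to 12 rows; each row is the pose to reach, as a shift and turn from the pose commanded when the call began, along the tool's axes at that moment; what a row does not reach only later rows make up. A row lasts 1/8 s, in which the tool goes at most 62.5 mm and 10.7 degrees, less where a joint would pass 70% of its speed; a pose out of reach is approached as far as the arm can. A call with a gripper value outside its range is refused whole. The fingers move at their own pace and stop on an object; the grip force is fixed at half the most. Time passes only in rows, so rows that repeat a pose let the fingers close. It gives the time, the measured TCP pose, the force, the opening and the grip force at its end, in the units of the state.
- env.get_state(): the state, without advancing time (a new reading comes with each control period).
- env.grab_frame(name): name is "side" or "top"; returns a dict with "frame" (420x560x3 uint8, blue, green, red), "camera_matrix" (3x3 intrinsics, pixels), "R" (3x3) and "t" (3): a world point X has camera coordinates R X + t. Camera axes: x right, y down, z forward; pixel columns grow to the right and rows downward; lengths in m; the calibration is good to about 2 mm. A picture is of the moment at which its call begins. There is no depth.
- env.finish_job(): hands the job in; it is judged then, once.
The state is a dict: "t": time; "qpos": joint angles; "qd": joint speeds; "joint_efforts": joint torques, N m; "eef_pos": TCP position; "eef_rot": TCP orientation; "wrist_force": force on the tool from outside, world axes, zero at the start; "wrist_torque": the same for the moment, N m; "opening": finger opening in m; "finger_force": force on a finger pad.
Only numpy, scipy, OpenCV 4.12 (cv2) and the standard library are available. Lean on these libraries where they do the work, as an engineer would, in place of code of your own. Each camera call takes 0.05 s, during which the arm holds its last target. There are 200 camera calls.

## Working session

There is one attempt and no reset: what is moved stays moved. The work goes in short steps, Python scripts to look and compute and a tool call to move; the robot and the scene stay as the last step left them, time stands still between calls to the robot, and variables do not carry over. Pictures are saved under pics/ and viewed, at most 10 in all, crops included, and the job is handed in when it is done.

Besides the shell and the picture viewer there is one more tool, called after "Call:" as name(argument=value, ...), one argument or row to a line, values as JSON. step_arm: Moves the arm, as the interface text tells. Its arguments: {"type":"object","properties":{"series":{"type":"array","items":{"type":"array","items":{"type":"number"}}}},"required":["series"]}

```bash
mkdir -p pics; ls; python3 - <<'E'
from station import env
import cv2, json
for n in("side","top"):
    g=env.grab_frame(n); cv2.imwrite(f"pics/{n}0.png",g["frame"])
    print(n,g["camera_matrix"],g["R"],g["t"])
s=env.get_state(); print(s)
E
```

```text
pics
side [[385.60572026   0.         280.86194274]
 [  0.         385.60572026 209.32653362]
 [  0.           0.           1.        ]] [[-0.99150121 -0.12947649  0.01269598]
 [-0.102522    0.71753548 -0.68893546]
 [ 0.08009113 -0.68438196 -0.72471149]] [0.5024851  0.12868789 0.83964305]
top [[416.28262674   0.         275.95924185]
 [  0.         416.28262674 211.96616678]
 [  0.           0.           1.        ]] [[ 0.02100071 -0.99970459  0.01223554]
 [-0.98936125 -0.02254247 -0.14372249]
 [ 0.14395585 -0.0090871  -0.98954239]] [-0.04743183  0.51998371  0.90917726]
{'t': 0.1, 'qpos': array([ 6.37488279e+01,  1.58771156e+01, -1.59064749e+00,  7.26501177e+01,
        7.75066139e-04,  8.40765832e+01]), 'qd': array([-0.03080345, -0.04811067,  0.17839698,  0.01553589,  0.03399831,
       -0.043207  ]), 'joint_efforts': array([ 7.65755995e-04, -4.46706820e+01,  2.96128392e+01,  8.41118657e-03,
       -1.06703728e-04, -2.37065706e-06]), 'eef_pos': array([0.21695969, 0.58575794, 0.40363085]), 'eef_rot': array([[-9.37720652e-01,  3.47389016e-01, -9.22137501e-04],
       [ 3.47390166e-01,  9.37718876e-01, -1.83922958e-03],
       [ 2.25777587e-04, -2.04502506e-03, -9.99997883e-01]]), 'wrist_force': array([ 0.08454651, -0.5798354 ,  0.26250514]), 'wrist_torque': array([-0.00309053,  0.03300799,  0.03940873]), 'finger_force': 0.0, 'opening': 0.08531600626105217}
```

View pics/top0.png

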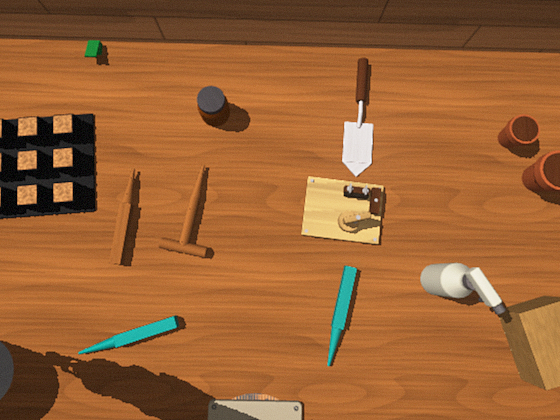

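View pics/side0.png

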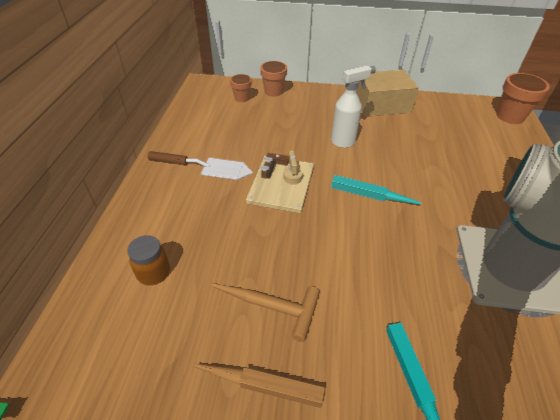

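Top view: the wanted item is the brown square dibber at (125,217). Things it could be mistaken for are the T dibber (187,230) and the turquoise ones (343,315) and (130,335). The jig is at (343,210), with its stop at the right, its fence at the top and its open end at the left.

```bash
cat > h.py <<'E'
from station import env
import cv2, numpy as np
def ray(g,px,z):
    d=g["R"].T@np.linalg.inv(g["camera_matrix"])@np.array([px[0],px[1],1.]); c=-g["R"].T@g["t"]
    return c+d*(z-c[2])/d[2]
def proj(g,X):
    p=g["camera_matrix"]@(g["R"]@np.asarray(X)+g["t"]); return p[:2]/p[2]
E
python3 - <<'E'
from h import *
g=env.grab_frame("top"); f=g["frame"]
s=env.grab_frame("side")
a=cv2.resize(f[155:275,95:225],None,fx=3,fy=3,interpolation=cv2.INTER_CUBIC)   #390x360
b=cv2.resize(f[165:255,295:395],None,fx=4,fy=4,interpolation=cv2.INTER_CUBIC)  #400x360
cv2.imwrite("pics/c1.png",np.hstack([a,b]))
hsv=cv2.cvtColor(f,cv2.COLOR_BGR2HSV)
for p in [(122,235),(130,190),(110,230),(150,220),(315,200),(200,200),(370,230)]: print(p,hsv[p[1],p[0]])
m=cv2.inRange(hsv[165:255,290:395],(15,60,120),(35,255,255))
m=cv2.morphologyEx(m,cv2.MORPH_CLOSE,np.ones((9,9)))
c=max(cv2.findContours(m,0,2)[0],key=cv2.contourArea)
print(cv2.boundingRect(c), cv2.minAreaRect(c))
for p in cv2.boxPoints(cv2.minAreaRect(c))+[290,165]: print(p,ray(g,p,.015))
E
```

```text
(122, 235) [ 13 180 190]
(130, 190) [ 12 183 138]
(110, 230) [ 13 178 176]
(150, 220) [ 13 177 187]
(315, 200) [ 21 114 237]
(200, 200) [ 13 195  68]
(370, 230) [ 21 114 240]
(8, 11, 86, 68) ((49.838462829589844, 44.29230880737305), (84.09555053710938, 59.41263198852539), 7.125016689300537)
[294.43077087 233.55384064] [ 0.47472263 -0.08005099  0.015     ]
[301.80000305 174.6000042 ] [ 0.61481911 -0.09542857  0.015     ]
[385.24615479 185.03077698] [ 0.59432686 -0.29280335  0.015     ]
[377.87692261 243.98461151] [ 0.45481424 -0.27337361  0.015     ]
```

View pics/c1.png

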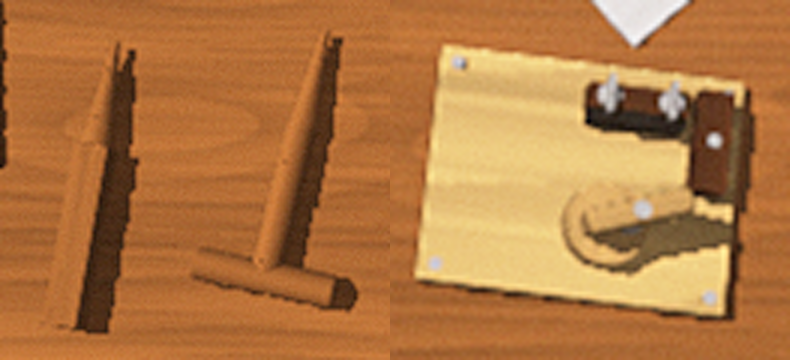

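Crop: on the left, the square-sided dibber (butt at about (116,264), shoulder (125,202), point (134,170)) is clearly not the T dibber beside it. On the right is the jig, with corners at about (309,176), (384,185), (380,245) and (301,234), and the bar's lobe points left and slightly down.

```bash
cat >> h.py <<'E'
def jigfit(g,pts,z=.015):
    W=np.array([ray(g,p,z)[:2] for p in pts]); J=np.array([[.06,.065],[.06,-.115],[-.08,-.115],[-.08,.065]])
    from scipy.spatial.transform import Rotation
    w=W-W.mean(0); j=J-J.mean(0)
    th=np.arctan2((j[:,0]*w[:,1]-j[:,1]*w[:,0]).sum(),(j*w).sum())
    R=np.array([[np.cos(th),-np.sin(th)],[np.sin(th),np.cos(th)]]); t=W.mean(0)-R@J.mean(0)
    return th,R,t,np.abs(J@R.T+t-W).max(1)
E
python3 - <<'E'
from h import *
np.set_printoptions(precision=4,suppress=True)
g=env.grab_frame("top"); s=env.grab_frame("side")
th,R,t,e=jigfit(g,[(308.75,176.25),(383.75,185),(379.5,244.5),(301.25,234.25)])
print("top hand",np.degrees(th),t,e)
# side: mask quad
hsv=cv2.cvtColor(s["frame"],cv2.COLOR_BGR2HSV)
m=np.zeros(hsv.shape[:2],np.uint8); m[145:215,235:325]=cv2.inRange(hsv,(17,40,120),(35,255,255))[145:215,235:325]
for J in [(.06,.065),(.06,-.115),(-.08,-.115),(-.08,.065)]:
    print("side proj",proj(s,[*(R@J+t),.015]))
P=[ray(g,p,z) for p,z in [((116,264.3),.026),((125,202.3),.026),((134.3,169.8),.013)]]
for p in P: print(p, proj(s,p))
print(np.linalg.norm(P[0]-P[1]),np.linalg.norm(P[0]-P[2]))
d=P[1]-P[0]; print("dibber dir",np.degrees(np.arctan2(d[1],d[0])), "grip",P[0]+d/np.linalg.norm(d)*.1)
d=P[2]-P[0]; print("dir2",np.degrees(np.arctan2(d[1],d[0])))
a=cv2.resize(s["frame"][140:220,235:330],None,fx=4,fy=4,interpolation=cv2.INTER_CUBIC)
b=cv2.resize(s["frame"][350:415,185:335],None,fx=2.6,fy=320/65,interpolation=cv2.INTER_CUBIC)
cv2.imwrite("pics/c2.png",np.hstack([a,b]))
E
```

```text
top hand -5.8155460058157304 [ 0.5457 -0.1697] [0.0008 0.0009 0.0011 0.001 ]
side proj [244.6086 199.5852]
side proj [263.4975 155.259 ]
side proj [313.0021 163.1364]
side proj [300.1164 209.4762]
[0.3954 0.3215 0.026 ] [323.0513 392.8096]
[0.5372 0.3116 0.026 ] [239.2803 374.8929]
[0.6174 0.3001 0.013 ] [195.9982 364.747 ]
0.14216912112720345 0.22348805740690114
dibber dir -3.975059442982961 grip [0.4951 0.3146 0.026 ]
dir2 -5.5012381052312636
```

View pics/c2.png

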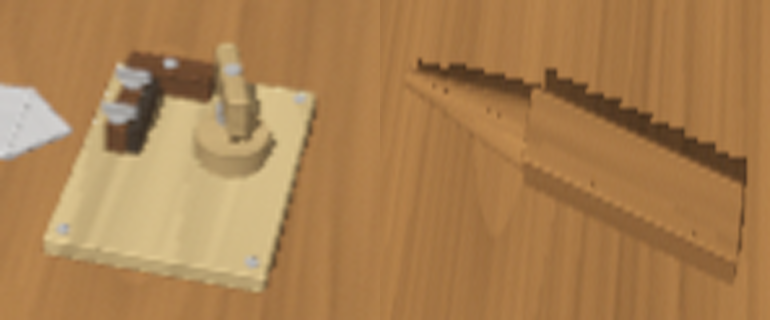

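Side crop: the jig corners project within about 1–2 px of the top-view fit. The dibber's top face has butt corners near (325,388) and (321,403), and its shoulder is at about (242,376).

```bash
cat >> h.py <<'E'
def ang(v): return np.degrees(np.arctan2(v[1],v[0]))
TH=np.radians(-5.8); RJ=np.array([[np.cos(TH),-np.sin(TH)],[np.sin(TH),np.cos(TH)]]); TJ=np.array([.545,-.1692])
def jig(x,y): return RJ@[x/1000,y/1000]+TJ
def move(xy,z,yaw=None):
    s=env.get_state(); R=s["eef_rot"]; d=R.T@(np.array([*xy,z])-s["eef_pos"])*100
    tw=0 if yaw is None else -((yaw-ang(R[:2,0])+180)%360-180)
    print("shift cm",d.round(2),"twist",round(tw,1))
def st():
    s=env.get_state(); print(round(s["t"],2),s["eef_pos"].round(4),"yaw",ang(s["eef_rot"][:2,0]).round(1),"F",s["wrist_force"].round(1),"T",s["wrist_torque"].round(3),"op",round(s["opening"],4),"ff",round(s["finger_force"],1),"j",s["qpos"].round(0))
E
python3 - <<'E'
from h import *
s=env.grab_frame("side")
P=[ray(s,p,z) for p,z in [((323.5,395.4),.026),((242.3,375.7),.026),((194.6,365.2),.013)]]
for p in P: print(p.round(4))
d=P[1]-P[0];print(np.linalg.norm(d),ang(d),P[0]+d/np.linalg.norm(d)*.1)
print(jig(4,15),jig(-33,-50))
move((.494,.312),.26,175)
E
```

```text
[0.3944 0.3254 0.026 ]
[0.5319 0.3123 0.026 ]
[0.6196 0.3012 0.013 ]
0.13809617017940826 -5.466861466623907 [0.4939515  0.31590184 0.026     ]
[ 0.55049537 -0.15468101] [ 0.50711612 -0.21560918]
shift cm [-35.48 -16.07  14.45] twist -15.3
```

Call:
step_arm(
  series=[
    [-35.4,-15.8,7,-15.3,0],
    [-35.4,-15.8,12,-15.3,0],
    [-35.4,-15.8,14.4,-15.3,0],
    [-35.4,-15.8,14.4,-15.3,0],
    [-35.4,-15.8,14.4,-15.3,0],
    [-35.4,-15.8,14.4,-15.3,0],
    [-35.4,-15.8,14.4,-15.3,0],
    [-35.4,-15.8,14.4,-15.3,0],
    [-35.4,-15.8,14.4,-15.3,0],
    [-35.4,-15.8,14.4,-15.3,0],
  ],
)

```text
t: 1.6
eef_pos: [0.4936, 0.3159, 0.2615]
eef_rot: [[-0.996, 0.086, 0.001], [0.086, 0.996, 0.001], [-0.001, 0.001, -1.0]]
wrist_force: [1.1, -0.1, 0.8]
opening: 0.0854
finger_force: 0.0
```

```bash
python3 - <<'E'
from h import *
st(); move((.4945,.315),.178,175)
s=env.grab_frame("side"); cv2.imwrite("pics/s3.png",cv2.resize(s["frame"][240:420,150:400],None,fx=3,fy=3))
E
```

```text
1.6 [0.4936 0.3159 0.2615] yaw 175.1 F [ 1.1 -0.1  0.8] T [-0.011 -0.007 -0.028] op 0.0854 ff 0.0 j [ 26.  18. -17.  55.   0.  31.]
shift cm [-0.09 -0.09  8.35] twist 0.1
```

View pics/s3.png

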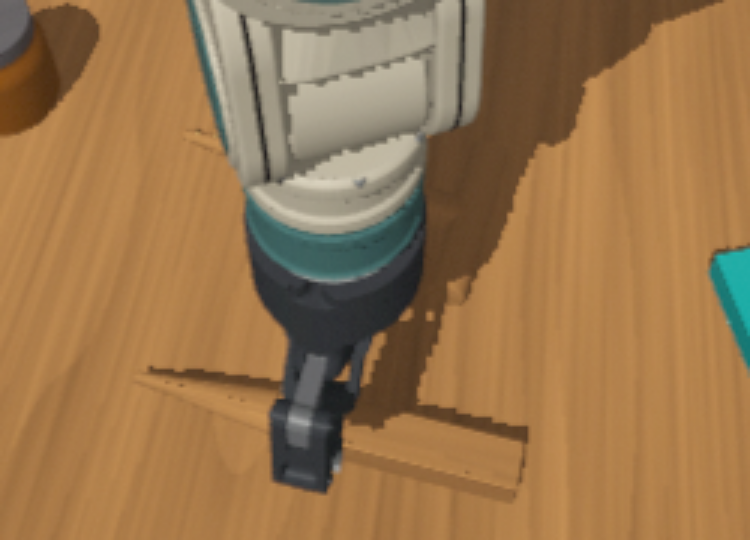

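The open fingers straddle the grip section (near finger at crop (305,450), butt at (520,470)). Next I descend and close.

Call:
step_arm(
  series=[
    [0,-0.1,4,0,0],
    [0,-0.1,7,0,0],
    [0,-0.1,8.3,0,0],
    [0,-0.1,8.3,0,0],
    [0,-0.1,8.3,0,0.5],
    [0,-0.1,8.3,0,1],
    [0,-0.1,8.3,0,1],
    [0,-0.1,8.3,0,1],
    [0,-0.1,8.3,0,1],
    [0,-0.1,8.3,0,1],
    [0,-0.1,8.3,0,1],
  ],
)

```text
t: 3.02
eef_pos: [0.4948, 0.3142, 0.1788]
eef_rot: [[-0.996, 0.088, 0.002], [0.088, 0.996, 0.001], [-0.002, 0.001, -1.0]]
wrist_force: [-0.3, -0.0, 5.5]
opening: 0.0245
finger_force: 60.7
```

Call:
step_arm(
  series=[
    [0,0,0,0,1],
    [0,0,0,0,1],
    [0,0,0,0,1],
    [0,0,0,0,1],
  ],
)

```text
t: 3.52
eef_pos: [0.4948, 0.3142, 0.1788]
eef_rot: [[-0.996, 0.088, 0.002], [0.088, 0.996, 0.001], [-0.002, 0.001, -1.0]]
wrist_force: [0.1, -0.7, 5.6]
opening: 0.0248
finger_force: 60.7
```

Call:
step_arm(
  series=[
    [0,0,-4,0,1],
    [0,0,-8,0,1],
    [0,0,-12,0,1],
    [0,0,-12,0,1],
    [0,0,-12,0,1],
  ],
)

```text
t: 4.15
eef_pos: [0.4934, 0.3136, 0.2965]
eef_rot: [[-0.996, 0.088, -0.002], [0.088, 0.996, -0.001], [0.002, -0.001, -1.0]]
wrist_force: [-0.5, -1.0, -2.2]
opening: 0.0245
finger_force: 60.0
```

```bash
python3 - <<'E'
from h import *
st(); p=jig(4,35); move(p,.27,264.2); move(p,.27,174.2)
E
```

```text
4.15 [0.4934 0.3136 0.2965] yaw 175.0 F [-0.5 -1.  -2.2] T [-0.     0.021 -0.049] op 0.0245 ff 60.0 j [ 26.  16. -15.  59.  -0.  31.]
shift cm [ -9.82 -44.14   2.69] twist -89.2
shift cm [ -9.82 -44.14   2.69] twist 0.8
```

Call:
step_arm(
  series=[
    [-1,-5,0,-9,1],
    [-2,-10,0,-18,1],
    [-3.2,-15,0,-28,1],
    [-4.4,-20,0,-38,1],
    [-5.6,-25,0,-48,1],
    [-6.7,-30,0,-58,1],
    [-7.8,-35,0,-68,1],
    [-8.8,-40,1,-78,1],
    [-9.5,-43,2,-86,1],
    [-9.8,-44.1,2.7,-89.2,1],
    [-9.8,-44.1,2.7,-89.2,1],
    [-9.8,-44.1,2.7,-89.2,1],
  ],
)

```text
t: 5.65
eef_pos: [0.5523, -0.1333, 0.2695]
eef_rot: [[-0.102, -0.995, -0.003], [-0.995, 0.102, 0.001], [-0.001, 0.003, -1.0]]
wrist_force: [-0.4, 1.0, -1.5]
opening: 0.0248
finger_force: 60.0
```

Call:
step_arm(
  series=[
    [0,0,0,0,1],
    [0,0,0,0,1],
    [0,0,0,0,1],
  ],
)

```text
t: 6.02
eef_pos: [0.5532, -0.1336, 0.271]
eef_rot: [[-0.101, -0.995, 0.001], [-0.995, 0.101, -0.0], [0.0, -0.001, -1.0]]
wrist_force: [-1.0, -0.2, -1.3]
opening: 0.0249
finger_force: 60.0
```

```bash
python3 - <<'E'
from h import *
st(); p=jig(4,25); move(p,.22,264.2)
g=env.grab_frame("top"); s=env.grab_frame("side")
a=cv2.resize(g["frame"][150:260,270:400],None,fx=3,fy=3,interpolation=cv2.INTER_CUBIC)
b=cv2.resize(s["frame"][120:230,220:350],None,fx=3,fy=3,interpolation=cv2.INTER_CUBIC)
cv2.imwrite("pics/c4.png",np.hstack([a,b]))
E
```

```text
6.03 [ 0.5532 -0.1336  0.271 ] yaw -95.8 F [-1.  -0.2 -1.3] T [0.022 0.056 0.023] op 0.0249 ff 60.0 j [ -20.   16.  -18.   56.    0. -104.]
shift cm [1.13 0.06 5.1 ] twist 0.0
```

View pics/c4.png

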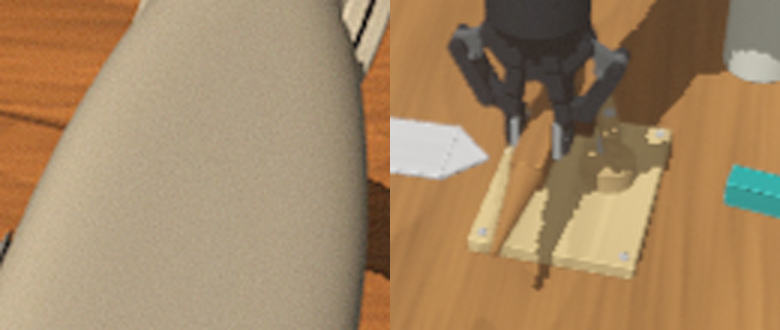

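The top view is blocked by the arm. The side view shows the dibber held level along the channel, point towards the open end, left of the cam.

Call:
step_arm(
  series=[
    [1.1,0.1,2,0,1],
    [1.1,0.1,4,0,1],
    [1.1,0.1,5.1,0,1],
    [1.1,0.1,5.9,0,1],
    [1.1,0.1,6.5,0,1],
    [1.1,0.1,7,0,1],
    [1.1,0.1,7.3,0,1],
    [1.1,0.1,7.5,0,1],
    [1.1,0.1,7.5,0,1],
  ],
)

```text
t: 7.25
eef_pos: [0.551, -0.1448, 0.1957]
eef_rot: [[-0.102, -0.995, -0.0], [-0.995, 0.102, -0.0], [0.0, 0.0, -1.0]]
wrist_force: [-0.1, -0.0, -1.0]
opening: 0.0246
finger_force: 60.0
```

```bash
python3 - <<'E'
from h import *
st(); move(jig(4,15),.1945,264.2)
E
```

```text
7.25 [ 0.551  -0.1448  0.1957] yaw -95.8 F [-0.1 -0.  -1. ] T [ 0.024  0.03  -0.022] op 0.0246 ff 60.0 j [ -21.   21.  -22.   47.   -0. -105.]
shift cm [ 0.99 -0.05  0.12] twist -0.0
```

No contact so far. I'll slide towards the stop, then settle down.

Call:
step_arm(
  series=[
    [0.3,0,0.05,0,1],
    [0.5,0,0.1,0,1],
    [0.6,0,0.1,0,1],
    [0.7,0,0.1,0,1],
    [0.7,0,0.1,0,1],
  ],
)

```text
t: 7.88
eef_pos: [0.5503, -0.1519, 0.1947]
eef_rot: [[-0.102, -0.995, 0.0], [-0.995, 0.102, -0.0], [-0.0, -0.0, -1.0]]
wrist_force: [0.2, 0.7, -2.2]
opening: 0.0245
finger_force: 60.0
```

Call:
step_arm(
  series=[
    [0.1,0,0.05,0,1],
    [0.2,0,0.05,0,1],
    [0.2,0,0.05,0,1],
  ],
)

```text
t: 8.25
eef_pos: [0.55, -0.1538, 0.1942]
eef_rot: [[-0.102, -0.995, -0.0], [-0.995, 0.102, -0.0], [0.0, 0.0, -1.0]]
wrist_force: [0.7, -0.6, -1.7]
opening: 0.0248
finger_force: 60.0
```

Call:
step_arm(
  series=[
    [0.1,0,0,0,1],
    [0.2,0,0,0,1],
    [0.2,0,0,0,1],
  ],
)

```text
t: 8.62
eef_pos: [0.5498, -0.1554, 0.1942]
eef_rot: [[-0.101, -0.995, 0.0], [-0.995, 0.101, 0.001], [-0.001, -0.0, -1.0]]
wrist_force: [0.2, 3.0, -0.5]
opening: 0.0248
finger_force: 60.1
```

Call:
step_arm(
  series=[
    [0.1,0,0,0,1],
    [0.2,0,0,0,1],
    [0.2,0,0,0,1],
  ],
)

```text
t: 9.0
eef_pos: [0.5496, -0.1562, 0.1943]
eef_rot: [[-0.1, -0.995, 0.001], [-0.995, 0.1, 0.005], [-0.006, -0.0, -1.0]]
wrist_force: [1.2, 8.2, 1.5]
opening: 0.0249
finger_force: 60.3
```

The butt bears on the stop at 8 N. Next I lower it onto the board.

Call:
step_arm(
  series=[
    [0,0,0.1,0,1],
    [0,0,0.15,0,1],
    [0,0,0.15,0,1],
  ],
)

```text
t: 9.38
eef_pos: [0.5496, -0.1561, 0.1939]
eef_rot: [[-0.1, -0.995, 0.001], [-0.995, 0.1, 0.005], [-0.005, -0.0, -1.0]]
wrist_force: [-1.1, 9.0, 8.2]
opening: 0.025
finger_force: 61.3
```

On the board. Release: a small opening first, then full.

Call:
step_arm(
  series=[
    [0,0,0,0,0.6],
    [0,0,0,0,0.4],
    [0,0,0,0,0.2],
    [0,0,0,0,0],
    [0,0,0,0,0],
    [0,0,0,0,0],
    [0,0,0,0,0],
    [0,0,-4,0,0],
    [0,0,-8,0,0],
    [0,0,-12,0,0],
    [0,0,-14,0,0],
    [0,0,-14,0,0],
  ],
)

```text
t: 10.88
eef_pos: [0.5505, -0.1581, 0.3348]
eef_rot: [[-0.102, -0.995, 0.004], [-0.995, 0.101, -0.002], [0.001, -0.004, -1.0]]
wrist_force: [0.0, 0.8, 0.3]
opening: 0.0852
finger_force: 0.0
```

Call:
step_arm(
  series=[
    [-6,-6,0,0,0],
    [-10,-11,0,0,0],
    [-14,-16,0,0,0],
    [-14,-20,0,0,0],
    [-14,-20,0,0,0],
    [-14,-20,0,0,0],
    [-14,-20,0,0,0],
  ],
)

```text
t: 11.75
eef_pos: [0.7615, -0.0392, 0.3323]
eef_rot: [[-0.102, -0.995, -0.002], [-0.995, 0.102, 0.0], [0.0, 0.002, -1.0]]
wrist_force: [-0.1, 0.5, 0.6]
opening: 0.0854
finger_force: 0.0
```

```bash
python3 - <<'E'
from h import *
st()
g=env.grab_frame("top"); s=env.grab_frame("side")
a=cv2.resize(g["frame"][155:265,265:395],None,fx=3,fy=3,interpolation=cv2.INTER_CUBIC)
b=cv2.resize(s["frame"][120:230,220:350],None,fx=3,fy=3,interpolation=cv2.INTER_CUBIC)
cv2.imwrite("pics/c5.png",np.hstack([a,b]))
for n,X in [("axis top",[*jig(-33,-50),.075]),("home",[*jig(4,15),.041]),("stop",[*jig(4,-85),.041])]: 
  p=proj(g,X); q=proj(s,X); print(n,(p-[265,155])*3,(q-[220,120])*3)
E
```

```text
11.75 [ 0.7615 -0.0392  0.3323] yaw -95.9 F [-0.1  0.5  0.6] T [-0.028  0.014  0.024] op 0.0854 ff 0.0 j [ -8.  32.  14.  72.  -0. -92.]
axis top [279.48578375 187.84013232] [216.51011961 113.87417588]
home [189.78440282 135.29721106] [155.12772429 187.25087957]
stop [320.5202477  151.38996467] [182.71813173 113.30811303]
```

View pics/c5.png

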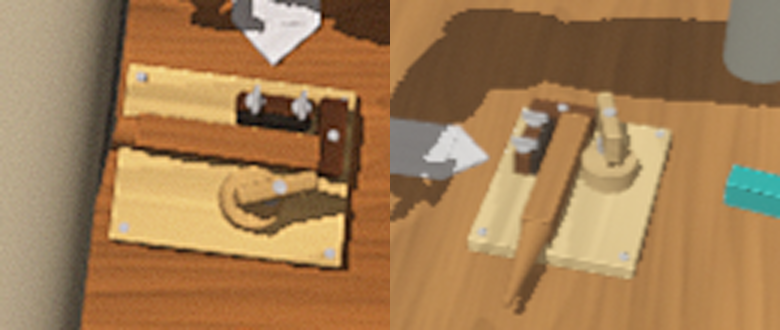

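The dibber lies in the channel with its butt at the stop and its point over the open end. The knob axis shows at crop (279,187), matching the prediction of (279,188). The bar slopes about 12° in the image, so a ≈ 1.9 rad.

```bash
python3 - <<'E'
from h import *
move(jig(-33,-50),.30,-76)
E
```

```text
shift cm [20.14 23.52  3.33] twist -19.9
```

Call:
step_arm(
  series=[
    [5,5.9,0,-5,0.5],
    [10,11.8,0,-10,0.5],
    [14,16,0,-15,0.5],
    [18,21,0,-20,0.5],
    [20.1,23.5,1,-20,0.5],
    [20.1,23.5,3,-20,0.5],
    [20.1,23.5,3.3,-20,0.5],
    [20.1,23.5,3.3,-20,0.5],
    [20.1,23.5,3.3,-20,0.5],
  ],
)

```text
t: 12.98
eef_pos: [0.5094, -0.2147, 0.3007]
eef_rot: [[0.246, -0.969, 0.002], [-0.969, -0.246, -0.001], [0.001, -0.001, -1.0]]
wrist_force: [-0.4, -0.2, 0.1]
opening: 0.0427
finger_force: 0.0
```

```bash
python3 - <<'E'
from h import *
st();move(jig(-33,-50),.222,-76)
E
```

```text
12.97 [ 0.5094 -0.2147  0.3007] yaw -75.8 F [-0.4 -0.2  0.1] T [-0.027  0.034  0.019] op 0.0427 ff 0.0 j [ -30.   13.  -18.   58.    0. -134.]
shift cm [0.02 0.26 7.87] twist 0.2
```

Call:
step_arm(
  series=[
    [0,0.2,3,0,0.5],
    [0,0.2,6,0,0.5],
    [0,0.2,7.3,0,0.5],
    [0,0.2,7.8,0,0.5],
    [0,0.2,7.8,0,0.5],
    [0,0.2,7.8,0,0.65],
    [0,0.2,7.8,0,0.75],
    [0,0.2,7.8,0,0.85],
    [0,0.2,7.8,0,0.95],
    [0,0.2,7.8,0,1],
    [0,0.2,7.8,0,1],
    [0,0.2,7.8,0,1],
  ],
)

```text
t: 14.48
eef_pos: [0.5067, -0.2156, 0.2226]
eef_rot: [[0.244, -0.97, 0.0], [-0.97, -0.244, -0.001], [0.001, -0.0, -1.0]]
wrist_force: [-1.6, 0.4, 6.3]
opening: 0.0131
finger_force: 59.0
```

```bash
python3 - <<'E'
from h import *
st()
E
```

```text
14.47 [ 0.5067 -0.2156  0.2226] yaw -75.9 F [-1.6  0.4  6.3] T [ 0.016  0.431 -0.099] op 0.0131 ff 59.0 j [ -30.   18.  -23.   49.   -0. -134.]
```

Call:
step_arm(
  series=[
    [0,0,0,4,1],
    [0,0,0,8,1],
    [0,0,0,12,1],
    [0,0,0,16,1],
    [0,0,0,20,1],
    [0,0,0,20,1],
  ],
)

```text
t: 15.22
eef_pos: [0.5068, -0.2156, 0.2226]
eef_rot: [[-0.102, -0.995, 0.0], [-0.995, 0.102, -0.001], [0.001, -0.001, -1.0]]
wrist_force: [-1.5, -0.4, 6.2]
opening: 0.0131
finger_force: 59.1
```

```bash
python3 - <<'E'
from h import *
st()
E
```

```text
15.22 [ 0.5068 -0.2156  0.2226] yaw -95.9 F [-1.5 -0.4  6.2] T [ 0.019  0.441 -0.112] op 0.0131 ff 59.1 j [ -30.   18.  -23.   49.   -0. -114.]
```

Call:
step_arm(
  series=[
    [0,0,0,3,1],
    [0,0,0,6,1],
    [0,0,0,8,1],
    [0,0,0,8,1],
  ],
)

```text
t: 15.72
eef_pos: [0.5068, -0.2156, 0.2226]
eef_rot: [[-0.239, -0.971, 0.0], [-0.971, 0.239, -0.001], [0.001, -0.001, -1.0]]
wrist_force: [-1.9, -0.1, 6.1]
opening: 0.0128
finger_force: 59.1
```

```bash
python3 - <<'E'
from h import *
st()
E
```

```text
15.72 [ 0.5068 -0.2156  0.2226] yaw -103.8 F [-1.9 -0.1  6.1] T [-0.045  0.403 -0.028] op 0.0128 ff 59.1 j [ -30.   18.  -23.   49.   -0. -106.]
```

Call:
step_arm(
  series=[
    [0,0,0,2,1],
    [0,0,0,4,1],
    [0,0,0,5,1],
    [0,0,0,5,1],
  ],
)

```text
t: 16.23
eef_pos: [0.5068, -0.2156, 0.2226]
eef_rot: [[-0.323, -0.946, 0.0], [-0.946, 0.323, -0.001], [0.001, -0.001, -1.0]]
wrist_force: [-0.6, 0.0, 4.8]
opening: 0.0133
finger_force: 59.1
```

```bash
python3 -c "from h import *; st()"
```

```text
16.23 [ 0.5068 -0.2156  0.2226] yaw -108.8 F [-0.6  0.   4.8] T [0.023 0.5   0.061] op 0.0133 ff 59.1 j [ -30.   18.  -23.   49.   -0. -101.]
```

Call:
step_arm(
  series=[
    [0,0,0,2,1],
    [0,0,0,4,1],
    [0,0,0,4,1],
  ],
)

```text
t: 16.6
eef_pos: [0.5069, -0.2156, 0.2226]
eef_rot: [[-0.388, -0.922, 0.0], [-0.922, 0.388, -0.001], [0.001, -0.001, -1.0]]
wrist_force: [-1.4, -0.1, 6.0]
opening: 0.013
finger_force: 59.1
```

```bash
python3 -c "from h import *; st()"
```

```text
16.6 [ 0.5069 -0.2156  0.2226] yaw -112.8 F [-1.4 -0.1  6. ] T [-0.028  0.4   -0.046] op 0.013 ff 59.1 j [-30.  18. -23.  49.  -0. -97.]
```

Call:
step_arm(
  series=[
    [0,0,0,2,1],
    [0,0,0,4,1],
    [0,0,0,4,1],
  ],
)

```text
t: 16.98
eef_pos: [0.5068, -0.2156, 0.2226]
eef_rot: [[-0.451, -0.892, 0.0], [-0.892, 0.451, -0.001], [0.001, -0.001, -1.0]]
wrist_force: [-2.1, 0.4, 5.4]
opening: 0.013
finger_force: 59.1
```

```bash
cat >> h.py <<'E'
def tq(n=4):
    L=[]
    for i in range(n):
        s=env.get_state(); L.append([s["wrist_torque"][2],s["joint_efforts"][5],*s["wrist_force"]]); env.grab_frame("side")
    L=np.array(L); print(round(s["t"],2),"yaw",ang(s["eef_rot"][:2,0]).round(1),"Tz",L[:,0].round(3),L[:,0].mean().round(3),"j6",L[:,1].round(3),"F",L[:,2:].mean(0).round(1))
E
python3 -c "from h import *; tq()"
```

```text
17.12 yaw -116.8 Tz [-0.052  0.013  0.011  0.004] -0.006 j6 [ 0.018 -0.009 -0.011 -0.011] F [-1.7 -0.1  5.6]
```

Call:
step_arm(
  series=[
    [0,0,0,2,1],
    [0,0,0,4,1],
    [0,0,0,4,1],
  ],
)

```text
t: 17.55
eef_pos: [0.5068, -0.2156, 0.2226]
eef_rot: [[-0.511, -0.859, 0.0], [-0.859, 0.511, -0.001], [0.001, -0.001, -1.0]]
wrist_force: [-2.0, 0.9, 6.0]
opening: 0.0127
finger_force: 59.1
```

```bash
python3 -c "from h import *; tq()"
```

```text
17.7 yaw -120.8 Tz [0.43  0.345 0.392 0.403] 0.393 j6 [0.422 0.391 0.389 0.389] F [-2.3 -0.2  5.8]
```

The effort rose from about 0 to 0.39 N m between 117° and 121°, which is inside the good clamp window. Now I release and back off.

Call:
step_arm(
  series=[
    [0,0,0,0,0.8],
    [0,0,0,0,0.65],
    [0,0,0,0,0.5],
    [0,0,0,0,0.5],
    [0,0,0,0,0.5],
    [0,0,-2,0,0.5],
    [0,0,-6,0,0.5],
    [0,0,-10,0,0.5],
    [0,0,-12,0,0.5],
    [0,0,-12,0,0.5],
  ],
)

```text
t: 19.0
eef_pos: [0.5075, -0.2158, 0.3437]
eef_rot: [[-0.512, -0.859, 0.004], [-0.859, 0.512, -0.002], [-0.0, -0.005, -1.0]]
wrist_force: [-0.1, 1.0, -0.4]
opening: 0.0425
finger_force: 0.0
```

```bash
python3 - <<'E'
from h import *
st(); move((.74,-.03),.34)
E
```

```text
19.0 [ 0.5075 -0.2158  0.3437] yaw -120.8 F [-0.1  1.  -0.4] T [-0.017  0.046  0.013] op 0.0425 ff 0.0 j [-30.  11. -16.  63.   0. -89.]
shift cm [-27.87 -10.44   0.43] twist 0
```

Call:
step_arm(
  series=[
    [-5,-2,0,0,0.5],
    [-10,-4,0,0,0.5],
    [-15,-6,0,0,0.5],
    [-20,-8,0,0,0.5],
    [-25,-9,0,0,0.5],
    [-28,-10,0,0,0.5],
    [-28,-10,0,0,0.5],
    [-28,-10,0,0,0.5],
  ],
)

```text
t: 20.0
eef_pos: [0.7354, -0.0263, 0.3398]
eef_rot: [[-0.513, -0.859, -0.003], [-0.859, 0.513, 0.0], [0.002, 0.003, -1.0]]
wrist_force: [0.2, -0.1, -0.3]
opening: 0.0431
finger_force: 0.0
```

```bash
python3 - <<'E'
from h import *
st()
g=env.grab_frame("top"); s=env.grab_frame("side")
a=cv2.resize(g["frame"][155:265,265:395],None,fx=3,fy=3,interpolation=cv2.INTER_CUBIC)
b=cv2.resize(s["frame"][120:230,220:350],None,fx=3,fy=3,interpolation=cv2.INTER_CUBIC)
cv2.imwrite("pics/c6.png",np.hstack([a,b]))
E
```

```text
20.0 [ 0.7354 -0.0263  0.3398] yaw -120.8 F [ 0.2 -0.1 -0.3] T [ 0.033  0.043 -0.014] op 0.0431 ff 0.0 j [ -7.  29.  10.  71.  -0. -66.]
```

View pics/c6.png

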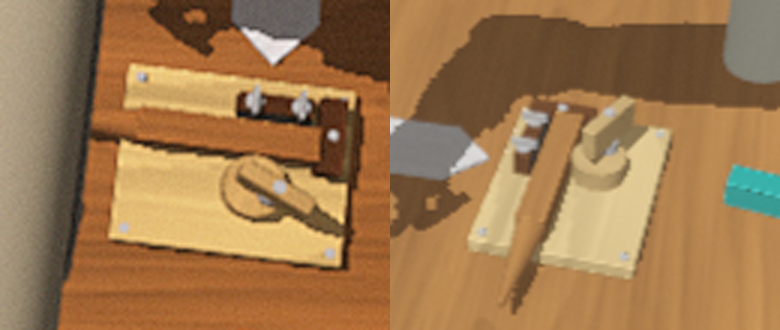

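The lobe (crop (255,160)) bears on the dibber, which lies against the fence with its butt at the stop (crop (318,148)). The bystanders I can see are untouched.

```bash
python3 -c "from h import *; print(env.finish_job())"
```

```text
the job is handed in; nothing more can be done
None
```

The dibber is clamped in the jig, butt against the end stop and point over the open end. I turned the knob until the effort rose by about 0.39 N m, which by your figures is a 9–16 N clamp. I then let go and handed the job in at about 20 s; no verdict was returned.

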